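# Start the lock screw square with the square driver

### The job

Take the red-handled square-bit driver out of its stand and put its bit squarely, in line with the sloping screw, into the square recess in the brass screw head on the manifold, pressing gently and feeling for the recess until the driver's collar sits flat on the head. Only then turn the screw clockwise a quarter turn, up to its stop, without forcing it, and leave the driver standing fully home in the screw. Leave the other things on the bench alone.

Things in the scene. Friction and masses are not known exactly. Their poses are not given: they have to be found in the camera images.
- driver: The square-bit driver, 95 mm long, about 0.12 kg, upright in the stand at the start. Origin: centre of the bit's tip; z runs from the tip to the handle's end. x and y are square to the flats of both bit and handle. Square red handle, 24 mm wide, from 35 to 95 mm above the tip.
- driver_tip (a point): The centre of the driver's tip, with the driver's axes. Square steel bit, 14 mm wide, 11 mm long, its last 1.5 mm chamfered to 13 mm; above it a round dark collar, 30 mm diameter, from 11 to 18 mm, then a round shank, 18 mm diameter, to 35 mm.
- driver_stand: Grey fixed stand block, 70 x 70 x 30 mm, origin at the centre of its underside, z up. The bit hangs loosely in a square hole, 18 mm wide and 16 mm deep, in the middle of its top; the driver's collar rests on the top, so the tip is 19 mm above the bench.
- manifold: Fixed aluminium manifold block with a sloping top, brass ports left and right, on a dark base plate 120 x 90 mm (x, y); origin at the centre of the underside, z up. About 120 mm wide over the ports, top of its screw head about 80 mm above the bench. The slope faces its own -x side, so the screw's axis leans 15 degrees from the vertical towards -x.
- screw_mouth (a point): Fixed point on the screw's axis, at the centre of the top face of the brass screw head, which is the mouth of its recess; z points out of the screw along its axis, 15 degrees from the vertical. It does not turn with the screw. With the driver home its tip is 11 mm below this point.
- screw_seat: Fixed seat under the screw, origin on its axis 22 mm below the mouth, axes as screw_mouth. The brass head is 36 x 36 mm with a square recess in its middle, 15.6 mm wide and 12 mm deep, its sides parallel to the head's. The head may stand at any angle about its axis at the start and no reading tells which: it has to be felt (or seen).
- screw (a joint): How far the screw has been turned, rad: 0 at the start, growing clockwise as seen looking down on the head; a hard stop at 1.65 (and one at -0.8, if turned back). It turns stiffly (0.1 N m of friction) and stays where it is left.
- bottle: Bystander: brown reagent bottle with black cap, 52 mm diameter, 106 mm tall; origin under its centre.
- cassette_red: Bystander: round white filter cassette with red band, 40 mm diameter, 38 mm tall; origin under its centre.
- cassette_blue: Bystander: round clear filter cassette with blue band and red plug, 40 mm diameter, 38 mm tall; origin under its centre.
- stopwatch: Bystander: black stopwatch lying flat, 61 x 54 x 16 mm; origin under its centre.
- spanner: Bystander: steel open-ended spanner lying flat, 169 mm long (its y), 34 mm wide, 6 mm thick; origin under its centre.
Things that resemble listed ones, but are neither listed nor needed, are in the scene too. There is more than one size of the driver; the job needs the smallest.

How it is judged:
By the outcome, as a careful person would: the job done as asked, in the order asked, and still so for the second after the job is handed in, with the robot touching nothing.
It also fails if it takes over 64 s, if anything falls off the work surface, if the arm or the gripper's body presses on something with over 40 N, if the wrist force passes 120 N, or if a joint passes its speed limit or range.

### The arm

A 6-joint arm with a two-finger parallel gripper is mounted at the origin on a cart in front of the work surface, level with it; the furniture and walls round the work are solid. World frame = base frame: x ahead of the robot, y to its left, z up, the work surface at z = 0. Lengths are in m, angles in rad, forces in N, time in s.
With the tool pointing down it reaches from about 0.375 to 0.9 m from the base axis. Payload 3.1 kg.
Tool frame: the origin (TCP) lies on the centre line of the jaws, within the pads' length; the fingertips stand robot.nose_length ahead of it and the grasp point (between the pads) lies 6 mm ahead of it (robot.nose_length is the distance from the TCP to the fingertips, in m); z points along the fingers, y is the line along which they close (so a half turn about z gives the same grasp; the last joint's range is limited). The gripper opens to 87 mm and grips with 3 to 60 N. Pads are 19 mm wide; open, the fingers measure 117 mm over their backs; the gripper's body (75 mm by 190 mm) begins 51 mm behind the grasp point.
Start: joints at [1.034, 0.527, 1.433, -0, 1.181, -0.178], TCP at [0.219, 0.585, 0.248] pointing down, gripper open.
Joint ranges: [-3.08, 3.08], [-0.75, 2.2], [0.22, 2.44], [-1.43, 4.57], [0, 2.65], [-2.85, 2.85]. Speed limits (rad/s): [2.79, 2.79, 3.14, 3.14, 3.14, 3.14].

### API

Orientations are given as a unit quaternion [x, y, z, w].
In Python, from rig import robot gives the robot as it stands.
- The arm moves only by the shell command python3 -m crank 'ROWS' [FORCE]. ROWS is JSON, one flat list of numbers, 7 for each row, row after row: the shift along the tool's x, y, z in mm, then the turn, a rotation vector about the tool's x, y, z in degrees, then the closure in counts, from 0 (fully open) to 255 (shut). In form: [x, y, z, ax, ay, az, fingers, x, y, z, ax, ay, az, fingers, ...]. A call has exactly 5 rows; each row is the pose to reach, as a shift and turn from the pose commanded when the call began, along the tool's axes at that moment; what a row does not reach only later rows make up. A row lasts 1/12 s, in which the tool goes at most 41.7 mm and 7.16 degrees, less where a joint would pass 70% of its speed; a pose out of reach is approached as far as the arm can. A call with a gripper value outside its range is refused whole. The fingers move at their own pace and stop on an object; FORCE is the grip in N (left out, the last holds). Time passes only in rows, so rows that repeat a pose let the fingers close, or fill a call up. It gives the time, the measured TCP pose, the force, the opening and the grip force at its end, in the units of the state.
- robot.get_obs(): the state, without advancing time (a new reading comes with each control period).
- robot.camera(name): name is "scene" or "top" or "wrist"; returns a dict with "pixels" (420x560x3 uint8, red, green, blue), "intrinsics" (3x3 intrinsics, pixels), "k1" (the pictures are not rectified: a ray, as slopes to the right and down, at radius r is drawn at 1 + k1 r^2 times it, then the intrinsics apply), "extrinsics" (4x4, takes a point from camera to world coordinates); the wrist camera has in their place "mount" (4x4, takes a point from camera to tool coordinates, whose origin is the TCP and whose axes are the flange's). Camera axes: x right, y down, z forward; pixel columns grow to the right and rows downward; lengths in m; the calibration is good to about 2 mm. A picture is of the moment at which its call begins: read the wrist's pose just before it. There is no depth.
- robot.hand_in(): hands the job in; it is judged then, once.
The state is a dict: "time": time; "q": joint angles; "joint_velocities": joint speeds; "joint_torque": joint torques, N m; "position": TCP position; "tool_rot": TCP orientation; "ft_force": force on the tool from outside, world axes, zero at the start; "moment": the same for the moment, N m; "grip_width": finger opening in m; "grip_force": force on a finger pad.
Only numpy, scipy, OpenCV 4.12 (cv2) and the standard library are available. Lean on these libraries where they do the work, as an engineer would, in place of code of your own. Each camera call takes 0.05 s, during which the arm holds its last target. There are 200 camera calls.

## Working session

There is one attempt and no reset: what is moved stays moved. The work goes in short steps, Python scripts to look and compute and a shell command to move; the robot and the scene stay as the last step left them, time stands still between calls to the robot, and variables do not carry over. Pictures are saved under pics/ and viewed, at most 13 in all, crops included, and the job is handed in when it is done.

```bash
ls; mkdir -p pics; python3 - <<'E'
from rig import robot
import cv2,numpy as np
o=robot.get_obs();print(o,robot.nose_length)
for n in("scene","top"):
    c=robot.camera(n);cv2.imwrite(f"pics/{n}0.png",c["pixels"][:,:,::-1]);print(n,c["intrinsics"],c["k1"],c["extrinsics"])
a=[cv2.imread(f"pics/{n}0.png") for n in("scene","top")]
E
```

```text
pics
{'time': 0.0, 'q': array([ 1.03349323e+00,  5.28446110e-01,  1.43387099e+00, -2.68889419e-05,
        1.18142542e+00, -1.78465419e-01]), 'joint_velocities': array([-0.0002384 ,  0.00024794, -0.00055282,  0.00063448,  0.00174282,
        0.00154916]), 'joint_torque': array([ 3.33299913e-04, -4.40041924e+01, -1.76590794e+01,  6.34123106e-02,
        5.82697929e-02, -1.81341043e-04]), 'position': array([0.21910036, 0.5846193 , 0.24659387]), 'tool_rot': array([ 1.78452633e-01,  9.83947916e-01, -1.01118135e-03, -3.64897323e-04]), 'ft_force': array([-0.97964705, -0.1436454 ,  0.2392396 ]), 'moment': array([ 0.005181  , -0.00117529,  0.0067261 ]), 'grip_force': 0.0, 'grip_width': 0.08721839992558739} 0.025
scene [[514.69701815   0.         273.32828165]
 [  0.         514.69701815 219.24031519]
 [  0.           0.           1.        ]] -0.022794404362871733 [[ 0.87349356 -0.24873764  0.41849563  0.03249289]
 [-0.48681284 -0.43793892  0.7557928  -1.01853876]
 [-0.00471859 -0.86390919 -0.5036255   0.69867874]
 [ 0.          0.          0.          1.        ]]
top [[501.28678235   0.         275.45258269]
 [  0.         501.28678235 212.5966577 ]
 [  0.           0.           1.        ]] -0.07598159778340309 [[ 2.74833809e-02 -9.95254443e-01  9.33448311e-02  4.49632759e-01]
 [-9.99622022e-01 -2.74278244e-02  1.87828993e-03 -1.05157437e-01]
 [ 6.90869242e-04 -9.33611705e-02 -9.95632068e-01  1.06882967e+00]
 [ 0.00000000e+00  0.00000000e+00  0.00000000e+00  1.00000000e+00]]
```

View pics/scene0.png

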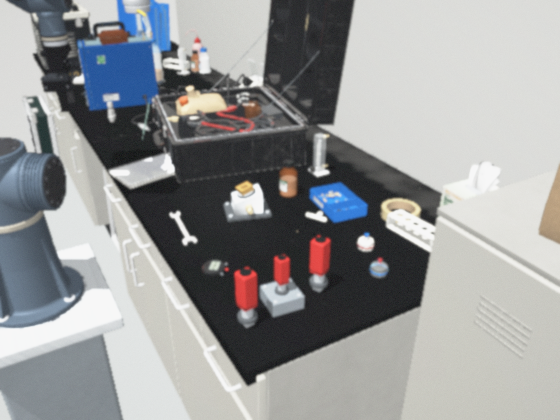

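View pics/top0.png

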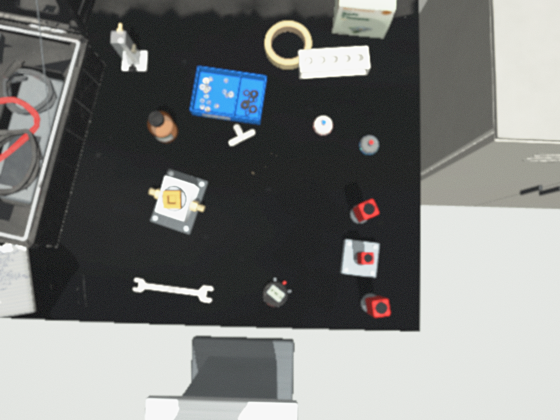

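Scene: three red-handled drivers: (246,290) large, loose; (282,270) smaller, standing in the grey block; (319,255) large, loose. In the top view they are at (377,307), (367,258) and (367,210). The smallest, in the stand at (282,270), is my choice. The manifold is at top (178,203), with the brass head at (172,199). I'll check both up close.

```bash
cat > h.py <<'E'
import numpy as np,cv2
from rig import robot
from scipy.spatial.transform import Rotation as R
def ray(c,uv,T=None):
    K=c["intrinsics"];d=np.array([(uv[0]-K[0,2])/K[0,0],(uv[1]-K[1,2])/K[1,1]])
    u=cv2.undistortPoints(d.reshape(1,1,2).astype(float),np.eye(3),np.array([c["k1"],0,0,0,0.]))[0,0]
    T=c["extrinsics"] if T is None else T
    return T[:3,3],T[:3,:3]@np.array([*u,1])
def onz(c,uv,z,T=None):
    p,d=ray(c,uv,T);return p+d*(z-p[2])/d[2]
def onplane(c,uv,p0,n,T=None):
    p,d=ray(c,uv,T);return p+d*(n@(p0-p))/(n@d)
def wrist():
    o=robot.get_obs();c=robot.camera("wrist")
    T=np.eye(4);T[:3,:3]=R.from_quat(o["tool_rot"]).as_matrix();T[:3,3]=o["position"]
    return c,T@c["mount"],o
def comps(m,amin=30):
    n,l,s,ce=cv2.connectedComponentsWithStats(m.astype(np.uint8))
    return [(s[i].tolist(),ce[i].round(1).tolist(),l==i) for i in range(1,n) if s[i][4]>=amin]
E
python3 - <<'E'
from h import *
c=robot.camera("top");p=c["pixels"].astype(int)
a=p[215:305,310:430];b=p[155:245,130:250]
im=np.vstack([cv2.resize(x.astype(np.uint8),None,fx=3.2,fy=3.2,interpolation=cv2.INTER_CUBIC) for x in(a,b)])
s=robot.camera("scene")
e=s["pixels"][170:270,180:320]; e2=s["pixels"][230:330,220:340]
k=[cv2.resize(x,(400,288),interpolation=cv2.INTER_CUBIC) for x in(e2,e)]
cv2.imwrite("pics/crop1.png",np.hstack([im,np.vstack(k)])[:,:,::-1])
r=(p[...,0]>150)&(p[...,1]<70)&(p[...,2]<70)
for st,ce,_ in comps(r): print("red",st,ce,onz(c,ce,.114).round(4))
br=(p[...,0]>150)&(p[...,0]-p[...,2]>60)&(p[...,1]>100)
for st,ce,_ in comps(br): print("brass",st,ce,onz(c,ce,.075).round(4))
g=(p.max(2)-p.min(2)<40)&(p.min(2)>110)
for st,ce,m in comps(g,300):
    if 330<ce[0]<390 and 230<ce[1]<290:
        q=cv2.boxPoints(cv2.minAreaRect(cv2.findContours(m.astype(np.uint8),0,2)[0][0]));print(q,[onz(c,x,.03).round(4) for x in q])
E
```

```text
red [358, 199, 21, 21, 88] [367.7, 208.2] [ 0.5525 -0.2802  0.114 ]
red [371, 299, 20, 19, 72] [379.8, 306.7] [ 0.3659 -0.3056  0.114 ]
brass [265, 21, 47, 45, 135] [284.4, 42.7] [ 0.8974 -0.1121  0.075 ]
brass [270, 25, 37, 35, 120] [286.8, 40.1] [ 0.9032 -0.117   0.075 ]
brass [0, 97, 40, 33, 241] [21.6, 106.2] [0.7507 0.4312 0.075 ]
brass [151, 116, 24, 21, 267] [164.4, 128.3] [0.7088 0.1274 0.075 ]
brass [0, 144, 20, 18, 118] [8.2, 151.9] [0.6533 0.4513 0.075 ]
brass [163, 190, 18, 19, 320] [171.7, 198.7] [0.565  0.1052 0.075 ]
brass [362, 252, 12, 13, 41] [369.2, 259.2] [ 0.4552 -0.2915  0.075 ]
[[340.35837 273.45392]
 [344.48807 238.35155]
 [379.82254 242.50854]
 [375.69284 277.6109 ]] [array([ 0.4247, -0.2405,  0.03  ]), array([ 0.4973, -0.2479,  0.03  ]), array([ 0.4906, -0.3217,  0.03  ]), array([ 0.4179, -0.3139,  0.03  ])]
```

View pics/crop1.png

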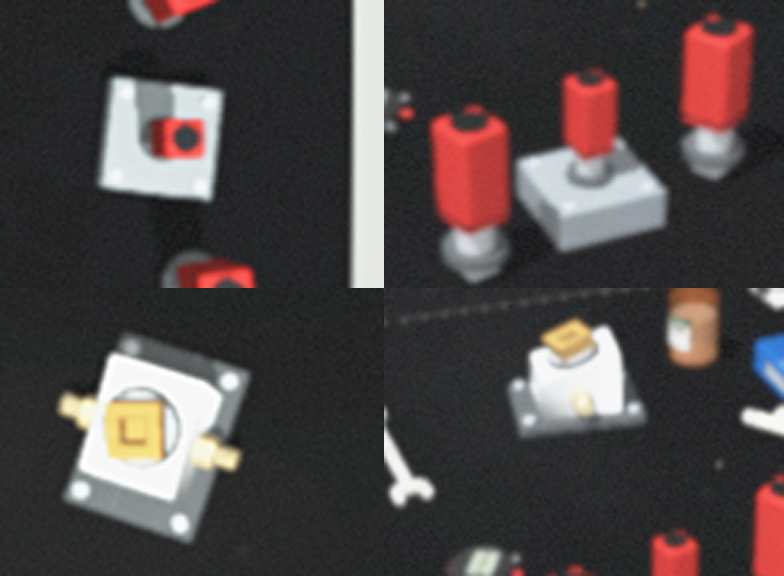

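The crop confirms it: the smallest driver sits in the grey block (top px 368,258), and the two larger ones stand loose. The head at (172,199) shows a dark square recess. The block is higher on its +x side, so the slope faces world -x, and manifold yaw is about -20°. I'll fly over the manifold to look on the way to the stand.

```bash
cat >> h.py <<'E'
def goal(p,Rm):
    o=robot.get_obs();R0=R.from_quat(o["tool_rot"])
    t=R0.inv().apply(np.array(p)-o["position"])*1000;w=(R0.inv()*R.from_matrix(Rm)).as_rotvec(degrees=True)
    print("shift",t.round(1),"turn",w.round(2),"n",np.linalg.norm(t).round(1))
def down(Y):  # tool z down, tool y at world angle Y deg
    y=np.array([np.cos(np.radians(Y)),np.sin(np.radians(Y)),0]);z=np.array([0,0,-1.]);return np.c_[np.cross(y,z),y,z]
E
python3 - <<'E'
from h import *
c=robot.camera("wrist");print(c["mount"].round(3),c["intrinsics"][0],c["k1"])
goal([.50,.12,.28],down(84))
print(np.degrees(robot.get_obs()["q"]).round(1))
E
```

```text
[[ 0.001 -0.955 -0.296  0.081]
 [ 1.     0.001 -0.     0.   ]
 [ 0.001 -0.296  0.955 -0.138]
 [ 0.     0.     0.     1.   ]] [328.88924446   0.         283.6564455 ] -0.019800511713978328
shift [-426.1 -336.8  -32.7] turn [ -0.06  -0.02 -14.56] n 544.1
[ 59.2  30.3  82.1   0.   67.7 -10.2]
```

```bash
python3 -m crank '[-426,-337,-33,0,0,-14.5,0,-426,-337,-33,0,0,-14.5,0,-426,-337,-33,0,0,-14.5,0,-426,-337,-33,0,0,-14.5,0,-426,-337,-33,0,0,-14.5,0]'; python3 -c "
from h import *
goal([.50,.12,.28],down(84))"
```

```text
time: 0.67
position: [0.326, 0.4077, 0.2601]
tool_rot: [0.052, 0.999, -0.0, 0.0]
ft_force: [0.1, 0.3, 0.3]
grip_width: 0.0871
grip_force: 0.0
shift [-203.1 -268.   -19.8] turn [-0.    0.01  0.  ] n 336.8
```

```bash
python3 -m crank '[-203,-268,-20,0,0,0,0,-203,-268,-20,0,0,0,0,-203,-268,-20,0,0,0,0,-203,-268,-20,0,0,0,0,-203,-268,-20,0,0,0,0]' >/dev/null; python3 -c "
from h import *
goal([.50,.12,.28],down(84))"
```

```text
shift [ -77.6 -101.7   -7.3] turn [ 0.01  0.02 -0.05] n 128.1
```

```bash
python3 -m crank '[-78,-102,-7,0,0,0,0,-78,-102,-7,0,0,0,0,-78,-102,-7,0,0,0,0,-78,-102,-7,0,0,0,0,-78,-102,-7,0,0,0,0]' ; python3 - <<'E'
from h import *
c,T,o=wrist();p=c["pixels"];np.savez("m1.npz",p=p,T=T,K=c["intrinsics"],k1=c["k1"])
print(o["position"])
cv2.imwrite("pics/w1.png",p[:,:,::-1])
goal([.4576,-.281,.24],down(84))
E
```

```text
time: 1.5
position: [0.5013, 0.1193, 0.2795]
tool_rot: [0.055, 0.998, 0.0, 0.0]
ft_force: [-1.0, 0.3, 1.1]
grip_width: 0.0869
grip_force: 0.0
[0.50131756 0.11931769 0.27948672]
shift [  -1.6 -404.1   39. ] turn [ 0.03 -0.05 -0.21] n 406.0
```

View pics/w1.png

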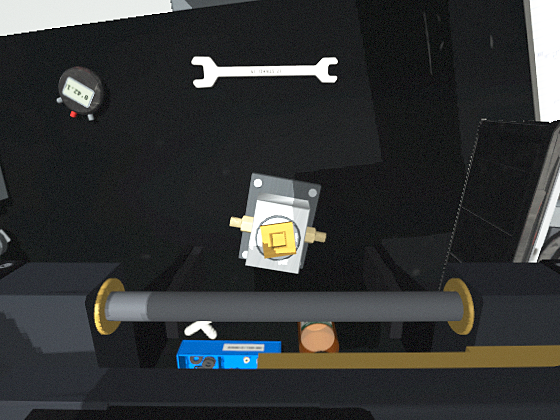

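The wrist view shows the head at about (278,239), with the square recess concentric, nearly aligned with the image, and the base plate round it at (280,222). Next I measure them.

```bash
cat > m.py <<'E'
from h import *
d=np.load("m1.npz");c={"intrinsics":d["K"],"k1":float(d["k1"])};T=d["T"];p=d["p"].astype(int)
y=(p[...,0]>120)&(p[...,0]-p[...,2]>70)&(p[...,1]>80)
hm=[x for x in comps(y,200) if 250<x[1][0]<310 and 210<x[1][1]<270];print([(x[0],x[1]) for x in hm])
hc=cv2.convexHull(cv2.findContours(hm[0][2].astype(np.uint8),0,1)[0][0])
hq=cv2.boxPoints(cv2.minAreaRect(hc));print("head quad",hq.round(1).tolist())
# triangulate head centre with top view
t=robot.camera("top");tp=t["pixels"].astype(int)
ty=(tp[...,0]>150)&(tp[...,0]-tp[...,2]>60)&(tp[...,1]>100)
th=[x for x in comps(ty,200) if 155<x[1][0]<190 and 180<x[1][1]<215][0]
th_c=cv2.minAreaRect(cv2.findContours(th[2].astype(np.uint8),0,1)[0][0])[0]
a,u=ray(c,hq.mean(0),T);b,v=ray(t,th_c)
s=np.linalg.lstsq(np.c_[u,-v],b-a,rcond=None)[0];print("tri",(a+s[0]*u).round(4),(b+s[1]*v).round(4))
# plate
g=(p.max(2)>50)|y
roi=np.zeros_like(g);roi[165:280,225:335]=1
gm=max(comps(g&roi),key=lambda x:x[0][4]);print("plate",gm[0])
r=p.max(2)[205,240:330];print(p.max(2)[185,235:330].tolist())
yaw=np.radians(-20)
for _ in range(1):
    n=np.array([-np.sin(.2618)*np.cos(yaw),-np.sin(.2618)*np.sin(yaw),np.cos(.2618)])
    m=(a+s[0]*u+b+s[1]*v)/2
    Q=np.array([onplane(c,q,m,n,T) for q in hq]);print(Q.round(4),np.linalg.norm(np.diff(Q,axis=0),axis=1).round(4),Q.mean(0))
im=cv2.resize(p[165:285,225:335].astype(np.uint8),None,fx=5,fy=5,interpolation=cv2.INTER_CUBIC);cv2.imwrite("pics/w1c.png",im[:,:,::-1])
E
python3 m.py
```

```text
[([260, 222, 36, 36, 1047], [277.9, 239.4])]
head quad [[259.70001220703125, 225.39999389648438], [291.79998779296875, 221.1999969482422], [296.1000061035156, 253.6999969482422], [264.1000061035156, 257.8999938964844]]Traceback (most recent call last):
  File "m.py", line 10, in <module>
    th=[x for x in comps(ty,200) if 155<x[1][0]<190 and 180<x[1][1]<215][0]
       ~~~~~~~~~~~~~~~~~~~~~~~~~~~~~~~~~~~~~~~~~~~~~~~~~~~~~~~~~~~~~~~~~^^^
IndexError: list index out of range
```

```bash
sed -i 's|tp=t\["pixels"\].astype(int)|tp=cv2.imread("pics/top0.png")[:,:,::-1].astype(int)|' m.py; python3 m.py
```

```text
[([260, 222, 36, 36, 1047], [277.9, 239.4])]
head quad [[259.70001220703125, 225.39999389648438], [291.79998779296875, 221.1999969482422], [296.1000061035156, 253.6999969482422], [264.1000061035156, 257.8999938964844]]
tri [0.5645 0.1058 0.0724] [0.5647 0.1061 0.0725]
plate [229, 172, 98, 102, 6614]
[38, 34, 36, 41, 35, 38, 32, 35, 39, 30, 35, 40, 32, 38, 31, 139, 154, 143, 124, 220, 255, 255, 255, 255, 255, 255, 180, 135, 147, 150, 147, 148, 152, 149, 150, 152, 142, 147, 149, 147, 146, 143, 151, 150, 146, 146, 146, 147, 142, 146, 145, 141, 145, 152, 147, 139, 141, 150, 96, 88, 95, 90, 88, 87, 83, 90, 84, 91, 91, 88, 92, 92, 88, 89, 87, 90, 88, 91, 91, 86, 91, 88, 84, 80, 76, 59, 32, 22, 21, 28, 26, 27, 24, 25, 24]
[[0.5463 0.0873 0.0695]
 [0.5464 0.1236 0.0662]
 [0.5828 0.1246 0.0753]
 [0.5825 0.0881 0.0786]] [0.0365 0.0375 0.0367] [0.56449905 0.10589484 0.07239617]
```

View pics/w1c.png

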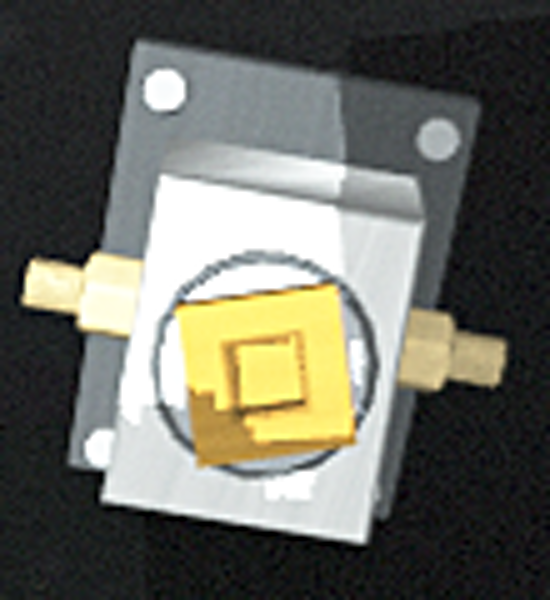

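```bash
cat > m2.py <<'E'
from h import *
d=np.load("m1.npz");c={"intrinsics":d["K"],"k1":float(d["k1"])};T=d["T"]
f=lambda x,y:(225+x/5,165+y/5)
A,B,C=[onz(c,f(*q),.006,T) for q in((137,42),(480,100),(70,465))]
print(A.round(4),B.round(4),C.round(4),"len AB",np.linalg.norm(A-B))
ya=np.degrees(np.arctan2(*(B-A)[1::-1]))-90;yc=np.degrees(np.arctan2(*(C-A)[1::-1]))
P1,P2=[onz(c,f(*q),.035,T) for q in((22,282),(507,360))]
print("yaw from short edge",ya,"long edge",yc,"ports",np.degrees(np.arctan2(*(P2-P1)[1::-1]))-90,np.linalg.norm(P1-P2),(P1+P2)/2)
E
python3 m2.py; python3 -m crank '[-2,-404,39,0,0,0,0,-2,-404,39,0,0,0,0,-2,-404,39,0,0,0,0,-2,-404,39,0,0,0,0,-2,-404,39,0,0,0,0]' >/dev/null; python3 -c "
from h import *
goal([.43,-.281,.24],down(84))"
```

```text
[0.4985 0.0797 0.006 ] [0.5231 0.1651 0.006 ] [0.6135 0.0451 0.006 ] len AB 0.08885154300825285
yaw from short edge -16.060710657145535 long edge -16.73867570243711 ports -16.040006858555074 0.1222644632082261 [0.56635225 0.10542841 0.035     ]
shift [  27.8 -200.9   19.2] turn [ 0.03 -0.02  0.17] n 203.7
```

```bash
python3 -m crank '[28,-201,19,0,0,0,0,28,-201,19,0,0,0,0,28,-201,19,0,0,0,0,28,-201,19,0,0,0,0,28,-201,19,0,0,0,0]' >/dev/null;  python3 - <<'E'
from h import *
c,T,o=wrist();p=c["pixels"];print(o["position"],o["time"])
np.savez("d1.npz",p=p,T=T,K=c["intrinsics"],k1=c["k1"])
uv=lambda X:(lambda q:(c["intrinsics"][:2,:2]@(q[:2]/q[2])+c["intrinsics"][:2,2]))(np.linalg.inv(T[:3,:3])@(np.array(X)-T[:3,3]))
print(uv([.4576,-.281,.114]),uv([.4576,-.281,.03]))
cv2.imwrite("pics/d1.png",p[:,:,::-1])
E
```

```text
[ 0.42953779 -0.28180067  0.24026978] 2.4833
[287.82063013 237.18678127] [286.91842903 208.24026348]
```

View pics/d1.png

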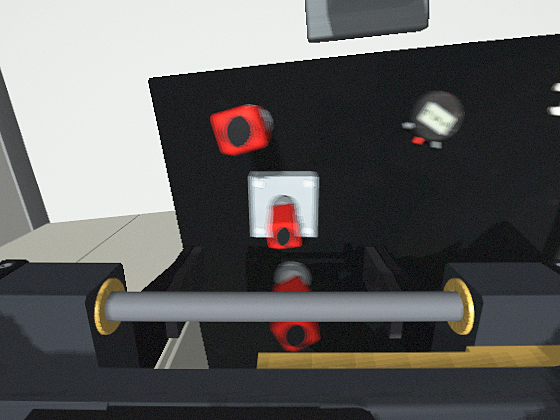

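The wrist view shows the small driver in the stand with its handle end at (285,236), where predicted (288,237), and nearly square to the image. A larger driver is behind it at (295,330) and the other at (240,130).

```bash
python3 - <<'E'
from h import *
d=np.load("d1.npz");c={"intrinsics":d["K"],"k1":float(d["k1"])};T=d["T"];p=d["p"].astype(int)
r=(p[...,0]>110)&(p[...,1]<80)&(p[...,2]<80);r[:190]=0;r[258:]=0;r[:,:255]=0;r[:,315:]=0
xs=np.arange(255,315);bot={x:np.where(r[:,x])[0].max() for x in xs if r[:,x].any()}
ks=sorted(bot);print(ks[0],ks[-1],[bot[k] for k in ks])
k=[x for x in ks if ks[0]+5<=x<=ks[-1]-5]
m,b=np.polyfit(k,[bot[x]+.5 for x in k],1)
L,Rr=[onz(c,(x,m*x+b),.114,T) for x in(ks[0]-.5+.5,ks[-1]+.5)]
print(L,Rr,np.linalg.norm(L-Rr),"edge angle",np.degrees(np.arctan2(*(Rr-L)[1::-1])))
e=(Rr-L)/np.linalg.norm(Rr-L);print("centre",(L+Rr)/2+.012*np.array([-e[1],e[0],0])*1, (L+Rr)/2-.012*np.array([e[1],-e[0],0]))
# stand corners
g=(p.min(2)>110)&(p.max(2)-p.min(2)<60);g[:160]=0;g[250:]=0;g[:,:240]=0;g[:,325:]=0
gm=max(comps(g),key=lambda x:x[0][4]);q=cv2.boxPoints(cv2.minAreaRect(cv2.convexHull(np.argwhere(gm[2])[:,::-1].astype(np.int32))))
Q=np.array([onz(c,x,.03,T) for x in q]);print(q.round(1).tolist(),Q.round(4),Q.mean(0))
# cap centre
k=(p.max(2)<75);k[:225]=0;k[250:]=0;k[:,270:]&=True;k[:,:272]=0;k[:,298:]=0
for s,ce,_ in comps(k,10): print("cap",s,ce,onz(c,ce,.114,T).round(4))
E
```

```text
266 301 [np.int64(238), np.int64(244), np.int64(246), np.int64(247), np.int64(247), np.int64(247), np.int64(247), np.int64(247), np.int64(248), np.int64(248), np.int64(248), np.int64(248), np.int64(248), np.int64(248), np.int64(248), np.int64(248), np.int64(248), np.int64(248), np.int64(248), np.int64(248), np.int64(247), np.int64(247), np.int64(247), np.int64(247), np.int64(247), np.int64(247), np.int64(247), np.int64(247), np.int64(246), np.int64(246), np.int64(246), np.int64(246), np.int64(246), np.int64(246), np.int64(245), np.int64(244)]
[ 0.46658412 -0.30107487  0.114     ] [ 0.46785574 -0.27000865  0.114     ] 0.031092238282917635 edge angle 87.65604400190867
centre [ 0.45522997 -0.28505098  0.114     ] [ 0.45522997 -0.28505098  0.114     ]
[[248.0, 171.0], [318.0, 171.0], [318.0, 236.0], [248.0, 236.0]] [[ 0.4117 -0.3183  0.03  ]
 [ 0.4194 -0.2437  0.03  ]
 [ 0.4942 -0.2491  0.03  ]
 [ 0.486  -0.3284  0.03  ]] [ 0.45283672 -0.28487736  0.03      ]
cap [277, 228, 13, 17, 150] [283.1, 236.1] [ 0.4562 -0.285   0.114 ]
cap [280, 247, 18, 3, 32] [290.4, 248.5] [ 0.4684 -0.2798  0.114 ]
```

```bash
python3 -m crank '[-20,-4,60,0,0,0,0,-20,-4,60,0,0,0,0,-20,-4,60,0,0,0,0,-20,-4,60,0,0,0,0,-20,-4,60,0,0,0,0]';  cat > d.py <<'E'
from h import *
c,T,o=wrist();p=c["pixels"].astype(int);print(o["position"],np.abs(o["joint_velocities"]).max())
cv2.imwrite("pics/d2.png",p[:,:,::-1])
r=(p[...,0]>120)&(p[...,1]<70)&(p[...,2]<70)
for s,ce,m in comps(r,150):
    h=cv2.convexHull(np.argwhere(m)[:,::-1].astype(np.int32)[:,None])
    print(s,ce)
# nearest comp to predicted handle
uv=lambda X:(lambda q:(c["intrinsics"][:2,:2]@(q[:2]/q[2])+c["intrinsics"][:2,2]))(np.linalg.inv(T[:3,:3])@(np.array(X)-T[:3,3]))
u=uv([.456,-.283,.114]);print("pred",u)
cm=min(comps(r,150),key=lambda x:np.hypot(*(np.array(x[1])-u)))[2]
ks=[x for x in range(560) if cm[:,x].any()];bot=[np.where(cm[:,x])[0].max()+.5 for x in ks];print(ks[0],ks[-1],bot)
k=[(x,b) for x,b in zip(ks,bot) if ks[0]+5<=x<=ks[-1]-5];m_,b_=np.polyfit(*zip(*k),1)
L,Q=[onz(c,(x,m_*x+b_),.114,T) for x in(ks[0],ks[-1]+1)]
e=(Q-L)/np.linalg.norm(Q-L);print("len",np.linalg.norm(Q-L),"ang",np.degrees(np.arctan2(e[1],e[0])),"ctr",(L+Q)/2+.012*np.array([-e[1],e[0],0]))
t=robot.camera("top");print("top",onz(t,(367.8,258.1),.114))
E
python3 d.py
```

```text
time: 2.95
position: [0.4499, -0.2865, 0.1813]
tool_rot: [0.052, 0.999, -0.0, 0.0]
ft_force: [0.8, 0.2, 0.1]
grip_width: 0.0873
grip_force: 0.0
[ 0.44985522 -0.28645728  0.18125873] 0.020933224861596166
[201, 67, 70, 68, 1375] [238.3, 104.6]
[274, 201, 37, 57, 1249] [290.5, 225.2]
[279, 322, 52, 31, 1469] [303.4, 337.1]
pred [289.63123691 240.19957542]
274 310 [np.float64(235.5), np.float64(245.5), np.float64(251.5), np.float64(255.5), np.float64(256.5), np.float64(257.5), np.float64(257.5), np.float64(257.5), np.float64(257.5), np.float64(257.5), np.float64(257.5), np.float64(257.5), np.float64(256.5), np.float64(256.5), np.float64(256.5), np.float64(256.5), np.float64(256.5), np.float64(256.5), np.float64(256.5), np.float64(256.5), np.float64(255.5), np.float64(255.5), np.float64(255.5), np.float64(255.5), np.float64(255.5), np.float64(255.5), np.float64(255.5), np.float64(255.5), np.float64(254.5), np.float64(254.5), np.float64(254.5), np.float64(254.5), np.float64(254.5), np.float64(254.5), np.float64(253.5), np.float64(253.5), np.float64(251.5)]
len 0.025540724840307297 ang 92.01162132265821 ctr [ 0.4559271  -0.28263595  0.114     ]
top [ 0.4570408  -0.28144455  0.114     ][ WARN:0@1.298] global loadsave.cpp:1063 imwrite_ Unsupported depth image for selected encoder is fallbacked to CV_8U.
```

View pics/d2.png

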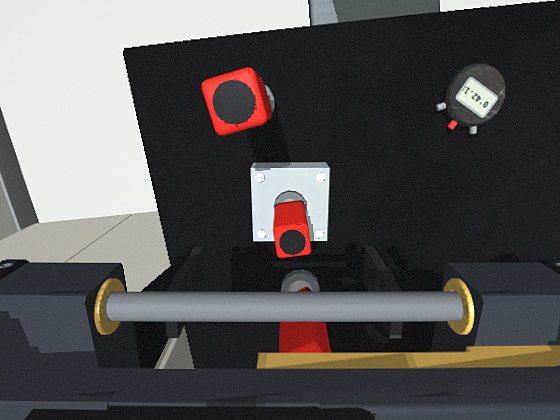

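The handle end is at (292,242), centre about (0.456,-0.2825), with its flats near 92°. I align, descend and grip.

```bash
python3 -c "
from h import *
goal([.456,-.2825,.092],down(91))"
```

```text
shift [-5.2  5.5 90. ] turn [-0.1   0.11 -6.96] n 90.3
```

```bash
python3 -m crank '[-5,5.5,0,0,0,-7,0,-5,5.5,20,0,0,-7,0,-5,5.5,50,0,0,-7,0,-5,5.5,90,0,0,-7,0,-5,5.5,90,0,0,-7,0]'; python3 -m crank '[0,0,0,0,0,0,150,0,0,0,0,0,0,200,0,0,0,0,0,0,255,0,0,0,0,0,0,255,0,0,0,0,0,0,255]' 15;python3 -m crank '[0,0,0,0,0,0,255,0,0,0,0,0,0,255,0,0,0,0,0,0,255,0,0,0,0,0,0,255,0,0,0,0,0,0,255]' 40
```

```text
time: 3.47
position: [0.4518, -0.2796, 0.0847]
tool_rot: [-0.008, 1.0, 0.005, -0.005]
ft_force: [-1.6, 0.7, -0.7]
grip_width: 0.0872
grip_force: 0.0
time: 3.88
position: [0.4558, -0.2837, 0.0928]
tool_rot: [-0.008, 1.0, -0.002, 0.002]
ft_force: [-0.3, 0.1, 0.0]
grip_width: 0.0613
grip_force: 0.0
time: 4.3
position: [0.4549, -0.2828, 0.0904]
tool_rot: [-0.008, 1.0, 0.0, -0.0]
ft_force: [-0.0, 0.1, -0.9]
grip_width: 0.0287
grip_force: 0.0
```

```bash
python3 -m crank '[0,0,0,0,0,0,255,0,0,0,0,0,0,255,0,0,0,0,0,0,255,0,0,0,0,0,0,255,0,0,0,0,0,0,255]' 40; python3 -m crank '[0,0,-20,0,0,0,255,0,0,-40,0,0,0,255,0,0,-70,0,0,0,255,0,0,-100,0,0,0,255,0,0,-100,0,0,0,255]'; python3 -m crank '[0,0,-30,0,0,0,255,0,0,-30,0,0,0,255,0,0,-30,0,0,0,255,0,0,-30,0,0,0,255,0,0,-30,0,0,0,255]';python3 - <<'E'
from h import *
for n in("scene","top"): cv2.imwrite(f"pics/{n}3.png",robot.camera(n)["pixels"][:,:,::-1])
c,T,o=wrist();print(o["position"],np.degrees(o["q"]).round(1)); a=c["pixels"]; s=cv2.imread("pics/scene3.png")
cv2.imwrite("pics/g3.png",np.vstack([np.hstack([cv2.resize(s[120:330,180:380],(400,420)),cv2.resize(a[:,:,::-1],(400,300))[:, :].copy() if 0 else cv2.resize(a[150:360,180:380,::-1],(400,420))])]))
E
```

```text
time: 4.72
position: [0.4548, -0.2827, 0.0903]
tool_rot: [-0.008, 1.0, 0.0, -0.0]
ft_force: [-0.1, 0.3, 0.6]
grip_width: 0.0235
grip_force: 40.0
time: 5.13
position: [0.4575, -0.2852, 0.1954]
tool_rot: [-0.008, 1.0, -0.004, 0.004]
ft_force: [0.9, -0.7, -0.9]
grip_width: 0.0238
grip_force: 40.0
time: 5.55
position: [0.454, -0.2821, 0.2187]
tool_rot: [-0.008, 1.0, 0.001, -0.001]
ft_force: [-1.0, -0.4, -1.7]
grip_width: 0.0237
grip_force: 40.0
[ 0.45422524 -0.28225528  0.21887997] [ -43.8   25.5   96.7   -0.    57.9 -134.8]
```

View pics/g3.png

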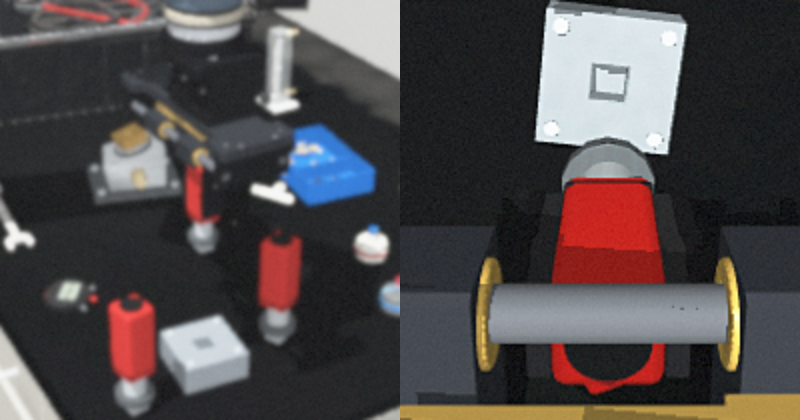

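The driver hangs straight in the jaws (opening 23.7 mm = handle width), and the collar is centred at crop (608,165). The stand hole is empty. Next I work out the tip offset and the hover pose.

```bash
cat > s.py <<'E'
from h import *
yaw=np.radians(-16.3);t=np.radians(15)
n=np.array([-np.sin(t)*np.cos(yaw),-np.sin(t)*np.sin(yaw),np.cos(t)])
M=np.array([.5645,.1059,.0724])
d=np.load("m1.npz");cw={"intrinsics":d["K"],"k1":float(d["k1"])}
hq=np.array([[259.7,225.4],[291.8,221.2],[296.1,253.7],[264.1,257.9]])
Q=np.array([onplane(cw,q,M,n,d["T"]) for q in hq])
e=(Q[1]-Q[0])+(Q[2]-Q[3]);e/=np.linalg.norm(e)
f=(Q[3]-Q[0])+(Q[2]-Q[1]);f/=np.linalg.norm(f)
g=e-np.cross(f,-n)*np.sign(e@np.cross(f,-n))*-1;g-=n*(n@g);Y0=g/np.linalg.norm(g) # mean of the two edge directions
def tool(turn=0): # turn deg clockwise (about tool z)
    z=-n;y=Y0;x=np.cross(y,z);return np.c_[x,y,z]@R.from_euler('z',turn,degrees=True).as_matrix()
TIP=np.array([0,0,.071])
def at(h,M=M,turn=0):
    Rm=tool(turn);goal(M+n*h-Rm@TIP,Rm)
E
python3 - <<'E'
from s import *
print(cw["intrinsics"][1],n,np.linalg.norm(np.diff(Q,axis=0),axis=1),"e",e,"f",f,e@f,Y0)
at(.03)
E
```

```text
[  0.         328.88924446 207.50402707] [-0.24841589  0.07264189  0.96592583] [0.03655876 0.03743307 0.03664054] e [ 8.30548418e-05  9.97185680e-01 -7.49714088e-02] f [0.96863272 0.02515668 0.24722015] 0.006631889613305744 [-0.00312896  0.99711871 -0.07579244]
shift [-91.6 394.1  49.7] turn [  4.52 -14.44   0.2 ] n 407.6
```

```bash
python3 -m crank '[-92,394,50,4.5,-14.4,0,255,-92,394,50,4.5,-14.4,0,255,-92,394,50,4.5,-14.4,0,255,-92,394,50,4.5,-14.4,0,255,-92,394,50,4.5,-14.4,0,255]'; python3 -c "
from s import *
at(.03)"
```

```text
time: 6.12
position: [0.497, -0.0813, 0.1943]
tool_rot: [-0.007, 0.991, -0.038, 0.125]
ft_force: [1.2, -0.2, -1.0]
grip_width: 0.0237
grip_force: 40.0
shift [-39.7 195.6  19.7] turn [-0.03 -0.02  0.11] n 200.6
```

```bash
python3 -m crank '[-40,196,20,0,0,0,255,-40,196,20,0,0,0,255,-40,196,20,0,0,0,255,-40,196,20,0,0,0,255,-40,196,20,0,0,0,255]'>/dev/null;python3 -m crank '[0,0,0,0,0,0,255,0,0,0,0,0,0,255,0,0,0,0,0,0,255,0,0,0,0,0,0,255,0,0,0,0,0,0,255]'; python3 - <<'E'
from s import *
at(.03)
c,T,o=wrist();a=c["pixels"];s=robot.camera("scene")["pixels"]
np.savez("h1.npz",p=a,T=T,K=c["intrinsics"],k1=c["k1"],s=s)
cv2.imwrite("pics/h1.png",np.hstack([cv2.resize(s[140:260,190:310],(380,380),interpolation=cv2.INTER_CUBIC),cv2.resize(a[140:280,210:350],(420,380) and (380,380),interpolation=cv2.INTER_CUBIC)])[:,:,::-1])
E
```

```text
time: 6.95
position: [0.5404, 0.1104, 0.1704]
tool_rot: [-0.007, 0.991, -0.038, 0.125]
ft_force: [-0.5, -0.0, -0.8]
grip_width: 0.024
grip_force: 40.0
shift [ 1.   2.9 -0. ] turn [-0.1   0.03  0.09] n 3.1
```

View pics/h1.png

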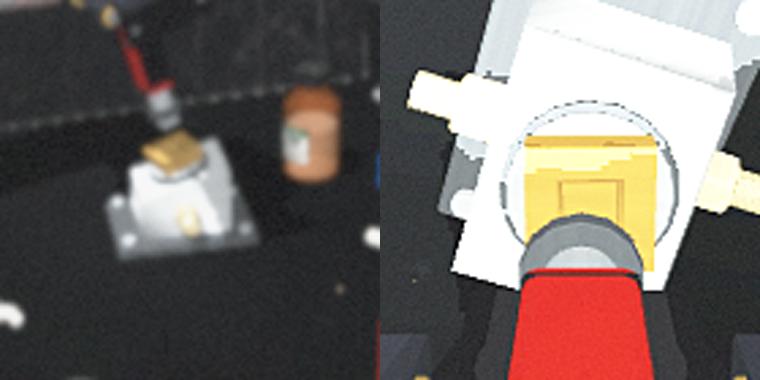

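Wrist view: the head sits square to the driver, spanning u 263–312, with the recess centre at u≈287.6 and the collar centre at u≈284. So the tool must shift about +2.8 mm in y. I read the exact rim rows for x.

```bash
python3 - <<'E'
import numpy as np
d=np.load("h1.npz");p=d["p"]
for v in list(range(188,250))+list(range(318,362)): print(v,p[v,284].tolist(),p[v,277].tolist(),end=" | " if v%3 else "\n")
for v in(212,225,232): print("row",v,p[v,255:320].tolist() if v==212 else "".join("R" if (x[0]>120 and x[1]<80) else "Y" if int(x[0])-int(x[2])>60 else "g" if x.min()>70 else "." for x in p[v,250:325].astype(int)))
E
```

```text
188 [255, 255, 255] [255, 255, 255] | 189 [255, 255, 255] [255, 255, 255]
190 [238, 205, 87] [239, 205, 88] | 191 [236, 198, 94] [238, 199, 101] | 192 [239, 199, 103] [237, 201, 100]
193 [240, 202, 97] [241, 201, 97] | 194 [255, 248, 123] [255, 247, 119] | 195 [255, 255, 209] [255, 255, 210]
196 [255, 255, 198] [255, 255, 201] | 197 [255, 255, 194] [255, 255, 197] | 198 [255, 255, 193] [255, 255, 194]
199 [255, 255, 198] [255, 255, 195] | 200 [255, 255, 193] [255, 255, 199] | 201 [255, 255, 197] [255, 255, 201]
202 [255, 255, 210] [255, 255, 205] | 203 [253, 231, 109] [252, 229, 107] | 204 [252, 232, 118] [253, 232, 118]
205 [254, 236, 125] [253, 233, 118] | 206 [239, 199, 104] [242, 208, 104] | 207 [246, 218, 108] [244, 212, 110]
208 [254, 235, 124] [255, 236, 118] | 209 [253, 234, 122] [255, 236, 121] | 210 [253, 232, 123] [254, 233, 123]
211 [252, 232, 121] [254, 230, 118] | 212 [252, 228, 119] [240, 207, 99] | 213 [251, 228, 114] [242, 210, 102]
214 [251, 228, 115] [243, 212, 104] | 215 [252, 229, 117] [243, 208, 103] | 216 [254, 233, 120] [243, 211, 105]
217 [255, 247, 126] [246
[... 3197 characters left out ...]
 119], [251, 227, 116], [252, 229, 120], [251, 229, 115], [251, 230, 119], [251, 229, 119], [251, 228, 116], [252, 233, 118], [254, 236, 119], [231, 190, 98], [242, 209, 103], [238, 197, 102], [254, 235, 125], [253, 235, 122], [252, 234, 120], [252, 234, 123], [253, 235, 123], [253, 236, 125], [253, 234, 123], [253, 235, 124], [252, 231, 119], [253, 234, 121], [253, 233, 111], [252, 238, 154], [252, 255, 255], [252, 254, 255], [253, 254, 254], [252, 254, 254], [255, 255, 255], [255, 255, 255], [178, 188, 186], [119, 127, 133]]
row 225 ggggggggggggggYYYYggggggggggggggggggggggggggggggggYYYYYYYYYYYgggggggggggg..
row 232 gggggggggggggggggggggggggggggggggggggggggggggggggggggggYYYYYYggggggggg.....
```

```bash
cat > v.py <<'E'
from s import *
# tool-frame estimate from one wrist picture: head edges vs collar, at assumed head depth zt (mm ahead of TCP)
c,T,o=wrist();p=c["pixels"].astype(int);np.savez("last.npz",p=p)
m=c["mount"];K=c["intrinsics"]
def tp(u,v,z):
    q,d=ray(c,(u,v),m);return (q+d*(z/1000-q[2])/d[2])*1000
uc=286
Y=(p[...,0]-p[...,2]>60)&(p[...,1]>120)
print("col:",[(v,p[v,uc].tolist()) for v in range(175,228)])
for v in(205,210,215,220,225):
    r=np.where(Y[v,245:330])[0]+245
    if len(r): print("row",v,r.min(),r.max()+1)
print(o["position"],o["ft_force"])
E
python3 -m crank '[2,2.5,3,0,0,0,255,2,2.5,6,0,0,0,255,2,2.5,9,0,0,0,255,2,2.5,12,0,0,0,255,2,2.5,12,0,0,0,255]'; python3 v.py | tr -d ' '
```

```text
time: 7.47
position: [0.5415, 0.1134, 0.1574]
tool_rot: [-0.008, 0.991, -0.038, 0.125]
ft_force: [0.6, -0.3, -1.3]
grip_width: 0.024
grip_force: 40.0
col:[(175,[255,255,255]),(176,[255,255,255]),(177,[255,255,255]),(178,[255,255,255]),(179,[255,255,255]),(180,[255,255,255]),(181,[255,255,255]),(182,[255,255,255]),(183,[255,255,255]),(184,[172,190,193]),(185,[255,255,255]),(186,[254,255,255]),(187,[136,152,151]),(188,[232,237,238]),(189,[255,255,255]),(190,[255,255,255]),(191,[255,255,255]),(192,[255,255,255]),(193,[255,255,255]),(194,[255,255,255]),(195,[255,255,255]),(196,[255,255,255]),(197,[240,208,89]),(198,[236,195,94]),(199,[242,212,105]),(200,[240,202,98]),(201,[245,208,95]),(202,[255,255,189]),(203,[255,255,204]),(204,[255,255,199]),(205,[255,255,213]),(206,[253,235,113]),(207,[253,232,118]),(208,[253,234,121]),(209,[253,234,121]),(210,[253,234,120]),(211,[253,234,118]),(212,[253,234,125]),(213,[254,236,120]),(214,[237,195,98]),(215,[243,214,114]),(216,[255,240,129]),(217,[255,242,123]),(218,[251,207,103]),(219,[89,100,116]),(220,[104,110,120]),(221,[107,109,111]),(222,[151,161,168]),(223,[151,160,160]),(224,[147,156,158]),(225,[149,156,161]),(226,[145,154,160]),(227,[144,153,159])]
row205257308
row210256307
row215256307
row220257307
row225257307
[0.541532850.113355350.15739756][0.61315874-0.30158151-1.29698551]
```

```bash
python3 -m crank '[1.5,-1,2,0,0,0,255,1.5,-1,5,0,0,0,255,1.5,-1,5,0,0,0,255,1.5,-1,5,0,0,0,255,1.5,-1,5,0,0,0,255]'>/dev/null;python3 -m crank '[0,0,0,0,0,0,255,0,0,0,0,0,0,255,0,0,0,0,0,0,255,0,0,0,0,0,0,255,0,0,0,0,0,0,255]'; python3 v.py | tr -d ' '
```

```text
time: 8.35
position: [0.5415, 0.1121, 0.1531]
tool_rot: [-0.008, 0.991, -0.038, 0.126]
ft_force: [0.3, 1.0, -0.6]
grip_width: 0.0237
grip_force: 40.0
col:[(175,[255,255,255]),(176,[255,255,255]),(177,[255,255,255]),(178,[255,255,255]),(179,[255,255,255]),(180,[255,255,255]),(181,[255,255,255]),(182,[255,255,255]),(183,[255,255,255]),(184,[255,255,255]),(185,[255,255,255]),(186,[104,115,118]),(187,[247,254,255]),(188,[242,248,250]),(189,[243,249,251]),(190,[214,220,226]),(191,[255,255,255]),(192,[255,255,255]),(193,[255,255,255]),(194,[255,255,255]),(195,[255,255,255]),(196,[255,255,255]),(197,[255,255,255]),(198,[255,255,255]),(199,[255,255,255]),(200,[239,206,83]),(201,[239,203,100]),(202,[242,212,108]),(203,[240,203,104]),(204,[242,204,99]),(205,[255,255,168]),(206,[253,234,113]),(207,[253,232,118]),(208,[253,236,125]),(209,[253,233,117]),(210,[253,234,121]),(211,[253,234,123]),(212,[253,236,127]),(213,[253,234,120]),(214,[253,233,120]),(215,[253,236,121]),(216,[255,233,118]),(217,[255,232,114]),(218,[204,161,82]),(219,[97,109,124]),(220,[107,115,122]),(221,[104,109,108]),(222,[156,170,173]),(223,[149,159,158]),(224,[152,156,160]),(225,[148,155,160]),(226,[150,158,162]),(227,[149,154,157])]
row205257309
row210257309
row215257309
row220257309
row225257309
[0.541533520.112097040.15313364][0.338583550.96738427-0.583153]
```

```bash
python3 - <<'E'
from h import *
p=np.load("last.npz")["p"]
Y=(p[...,0]-p[...,2]>60)&(p[...,1]>120)
ed=[(u,np.where(Y[180:230,u])[0].min()+180) for u in range(262,305,3)];print("near edge v",ed,np.degrees(np.arctan(np.polyfit(*zip(*ed),1)[0])))
r=(p[...,0]>100)&(p[...,1]<90)&(p[...,2]<90)
for v in(244,250,256,262):
    k=np.where(r[v,240:330])[0]+240;print("red",v,k.min(),k.max()+1,(k.min()+k.max()+1)/2)
kk=[(u,np.where(r[225:260,u])[0].min()+225) for u in range(268,302,3)];print(kk,np.degrees(np.arctan(np.polyfit(*zip(*kk),1)[0])))
for v in(222,225,228,231,234):
    k=np.where(~Y[v,257:309])[0]+257;print("collar",v,k.min(),k.max()+1,(k.min()+k.max()+1)/2)
E
```

```text
near edge v [(262, np.int64(200)), (265, np.int64(200)), (268, np.int64(200)), (271, np.int64(200)), (274, np.int64(200)), (277, np.int64(200)), (280, np.int64(200)), (283, np.int64(200)), (286, np.int64(200)), (289, np.int64(200)), (292, np.int64(200)), (295, np.int64(200)), (298, np.int64(200)), (301, np.int64(200)), (304, np.int64(200))] 6.111543890357947e-14
red 244 263 305 284.0
red 250 262 307 284.5
red 256 261 308 284.5
red 262 260 308 284.0
[(268, np.int64(239)), (271, np.int64(239)), (274, np.int64(239)), (277, np.int64(239)), (280, np.int64(239)), (283, np.int64(239)), (286, np.int64(239)), (289, np.int64(239)), (292, np.int64(239)), (295, np.int64(239)), (298, np.int64(239)), (301, np.int64(239))] -1.1585202730224917e-13
collar 222 272 296 284.0
collar 225 268 300 284.0
collar 228 257 303 280.0
collar 231 257 304 280.5
collar 234 257 306 281.5
```

```bash
python3 -m crank '[0.7,-0.7,1,0,0,0,255,0.7,-0.7,2,0,0,0,255,0.7,-0.7,4,0,0,0,255,0.7,-0.7,4,0,0,0,255,0.7,-0.7,4,0,0,0,255]'; python3 -m crank '[0,0,0.7,0,0,0,255,0,0,1.4,0,0,0,255,0,0,2,0,0,0,255,0,0,2,0,0,0,255,0,0,2,0,0,0,255]';python3 -m crank '[0,0,0.7,0,0,0,255,0,0,1.4,0,0,0,255,0,0,2,0,0,0,255,0,0,2,0,0,0,255,0,0,2,0,0,0,255]'
```

```text
time: 8.82
position: [0.5418, 0.111, 0.1489]
tool_rot: [-0.008, 0.991, -0.038, 0.125]
ft_force: [-0.1, 0.2, -1.7]
grip_width: 0.0238
grip_force: 40.0
time: 9.23
position: [0.5423, 0.111, 0.1471]
tool_rot: [-0.008, 0.991, -0.038, 0.126]
ft_force: [1.2, 0.6, -1.9]
grip_width: 0.0237
grip_force: 40.0
time: 9.65
position: [0.5428, 0.1108, 0.1452]
tool_rot: [-0.008, 0.991, -0.038, 0.126]
ft_force: [-0.3, -0.7, -1.2]
grip_width: 0.0234
grip_force: 40.0
```

```bash
cat > w.py <<'E'
from s import *
c,T,o=wrist();p=c["pixels"].astype(int)
Y=(p[...,0]-p[...,2]>60)&(p[...,1]>120)
g=p[:,286].copy();ys=np.where(Y[180:230,286])[0]+180;v0=ys.min()
top=next(v for v in range(v0+2,v0+10) if p[v,286,1]>222)
rows={v:(np.where(Y[v,245:330])[0].min()+245,np.where(Y[v,245:330])[0].max()+246) for v in(210,213,216)}
rim=ys[ys<222].max()+1
u=np.mean(rows[213]);zw=36*328.9/(rows[213][1]-rows[213][0]);z=(zw-21.6)/.955-138
print("head v",v0,top,"rim",rim,rows,"z from width",z)
def xz(v,z):
    q,d=ray(c,(284,v),c["mount"]);return ((q+d*(z/1000-q[2])/d[2])*1000)[0]
for zz in(z,70,66,62): print(zz,"head x",xz(top,zz)-18,"collar x",xz(rim,60)-15,"head y",(u-283.66)/328.9*(21.6+.955*(138+zz)))
k=[(np.where(~Y[v,262:305])[0]+262) for v in(222,225)];print("collar u",[(q.min()+q.max()+1)/2 for q in k if len(q)])
print(o["position"],o["ft_force"].round(1))
E
python3 w.py
```

```text
head v 204 210 rim 219 {210: (np.int64(257), np.int64(311)), 213: (np.int64(257), np.int64(311)), 216: (np.int64(257), np.int64(311))} z from width 68.98080279232113
68.98080279232113 head x -3.000925202311194 collar x -3.147585989771871 head y 0.22666666666664997
70 head x -3.325264115759131 collar x -3.147585989771871 head y 0.22767284889022343
66 head x -2.052344955446342 collar x -3.147585989771871 head y 0.2237239282456509
62 head x -0.7794257951335553 collar x -3.147585989771871 head y 0.21977500760107838
collar u [np.float64(284.0), np.float64(284.0)]
[0.54282248 0.11078156 0.14515255] [-0.3 -0.7 -1.2]
```

Head and collar now line up within about 0.3 mm and the tip is at the mouth. I keep lowering and feel.

```bash
python3 -m crank '[0,0,0.7,0,0,0,255,0,0,1.4,0,0,0,255,0,0,2,0,0,0,255,0,0,2,0,0,0,255,0,0,2,0,0,0,255]'; python3 -m crank '[0,0,0.7,0,0,0,255,0,0,1.4,0,0,0,255,0,0,2,0,0,0,255,0,0,2,0,0,0,255,0,0,2,0,0,0,255]'
```

```text
time: 10.12
position: [0.5433, 0.1107, 0.1432]
tool_rot: [-0.008, 0.991, -0.038, 0.126]
ft_force: [0.4, -0.3, -1.1]
grip_width: 0.0236
grip_force: 40.0
time: 10.53
position: [0.5438, 0.1105, 0.1413]
tool_rot: [-0.008, 0.991, -0.038, 0.126]
ft_force: [-0.3, 0.4, -0.4]
grip_width: 0.0239
grip_force: 40.0
```

No force yet, so I continue.

```bash
python3 -m crank '[0,0,0.7,0,0,0,255,0,0,1.4,0,0,0,255,0,0,2,0,0,0,255,0,0,2,0,0,0,255,0,0,2,0,0,0,255]'; python3 w.py; python3 -m crank '[0,0,0.7,0,0,0,255,0,0,1.4,0,0,0,255,0,0,2,0,0,0,255,0,0,2,0,0,0,255,0,0,2,0,0,0,255]'
```

```text
time: 10.95
position: [0.5443, 0.1103, 0.1394]
tool_rot: [-0.008, 0.991, -0.038, 0.126]
ft_force: [0.2, -0.2, -0.8]
grip_width: 0.0239
grip_force: 40.0
head v 207 213 rim 219 {210: (np.int64(257), np.int64(311)), 213: (np.int64(256), np.int64(289)), 216: (np.int64(256), np.int64(312))} z from width 215.0890052356021
215.0890052356021 head x -53.04930565893547 collar x -3.14758594693053 head y -12.174545454545484
70 head x -5.416120439674527 collar x -3.14758594693053 head y -7.473026451809077
66 head x -4.10290762545992 collar x -3.14758594693053 head y -7.343408938887217
62 head x -2.789694811245301 collar x -3.14758594693053 head y -7.213791425965356
collar u [np.float64(284.0), np.float64(284.0)]
[0.54431974 0.11034607 0.13935813] [ 0.2 -0.2 -0.8]
time: 11.42
position: [0.5448, 0.1102, 0.1374]
tool_rot: [-0.008, 0.991, -0.038, 0.126]
ft_force: [-0.1, 0.2, -0.9]
grip_width: 0.0235
grip_force: 40.0
```

```bash
python3 -m crank '[0,0,0.5,0,0,0,255,0,0,1,0,0,0,255,0,0,1.5,0,0,0,255,0,0,1.5,0,0,0,255,0,0,1.5,0,0,0,255]'; python3 -m crank '[0,0,0.5,0,0,0,255,0,0,1,0,0,0,255,0,0,1,0,0,0,255,0,0,1,0,0,0,255,0,0,1,0,0,0,255]'
```

```text
time: 11.83
position: [0.545, 0.1102, 0.1369]
tool_rot: [-0.008, 0.991, -0.038, 0.126]
ft_force: [-2.9, 0.1, 6.3]
grip_width: 0.0242
grip_force: 40.0
time: 12.25
position: [0.545, 0.1102, 0.1368]
tool_rot: [-0.008, 0.991, -0.038, 0.126]
ft_force: [-5.9, 1.4, 13.7]
grip_width: 0.0237
grip_force: 40.0
```

```bash
python3 - <<'E'
from s import *
c,T,o=wrist();a=c["pixels"];s=robot.camera("scene")["pixels"];print(o["ft_force"],o["moment"],np.degrees(o["q"]).round(1),n@o["ft_force"])
cv2.imwrite("pics/i1.png",np.hstack([cv2.resize(s[140:240,200:300],(390,390),interpolation=cv2.INTER_CUBIC),cv2.resize(a[170:270,235:335],(390,390),interpolation=cv2.INTER_CUBIC)])[:,:,::-1])
E
```

```text
[-5.92513173  1.4326715  13.7486883 ] [-0.03197334  0.67158428 -0.06484078] [  2.4  31.3 107.2 -10.5  27.5 -79.9] 14.856181934195426
```

View pics/i1.png

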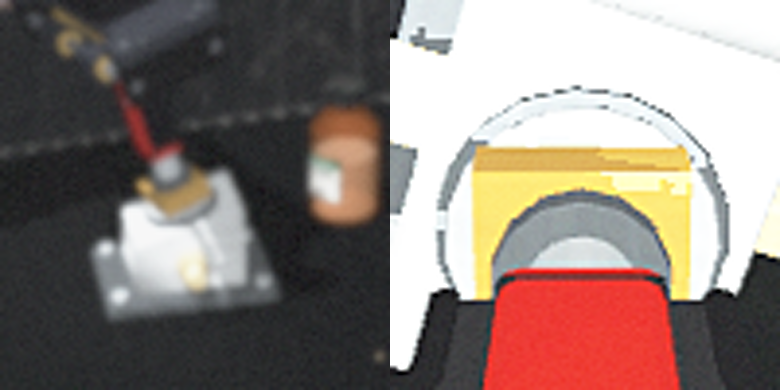

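The collar sits flat on the brass head, square and centred, with 15 N along the axis and little side load, so it is home. Now I turn clockwise (+tool z) about the driver's axis in small steps, watching the moment.

```bash
cat > f.py <<'E'
from s import *
o=robot.get_obs();Rt=R.from_quat(o["tool_rot"]);print("t",round(o["time"],2),"tool F",Rt.inv().apply(o["ft_force"]).round(1),"tool M",Rt.inv().apply(o["moment"]).round(3),"turn",np.degrees(np.arctan2(*(lambda y:(-(y@np.cross(Y0,n)),y@Y0))(Rt.as_matrix()[:,1])))*-1,"q6",np.degrees(o["q"][5]).round(1),"tilt err",np.degrees(np.arccos(-Rt.as_matrix()[:,2]@n)).round(2))
tip=o["position"]+Rt.apply([-.002,0,.071]);print("tip",tip.round(4))
E
python3 f.py
python3 -m crank '[0,0.1,-0.3,0,0,3,255,0,0.2,-0.3,0,0,6,255,0,0.3,-0.3,0,0,9,255,0,0.4,-0.3,0,0,12,255,-0.1,0.5,-0.3,0,0,15,255]'; python3 f.py
```

```text
t 12.35 tool F [  2.5  -0.6 -14.3] tool M [0.021 0.695 0.014] turn -0.23164428286867259 q6 -79.9 tilt err 0.15
tip [0.5648 0.105  0.0688]
time: 12.77
position: [0.5455, 0.1106, 0.137]
tool_rot: [0.122, 0.984, -0.021, 0.13]
ft_force: [-4.1, -0.1, 10.9]
grip_width: 0.0237
grip_force: 40.0
t 12.77 tool F [  1.   -1.3 -11.6] tool M [ 0.262  0.451 -0.157] turn 14.871268532615842 q6 -64.7 tilt err 0.19
tip [0.5652 0.1049 0.069 ]
```

```bash
python3 -m crank '[0,0.2,0,0,0,5,255,0,0.4,0,0,0,10,255,-0.1,0.5,0,0,0,15,255,-0.1,0.7,0,0,0,20,255,-0.2,0.8,0,0,0,25,255]'; python3 f.py
```

```text
time: 13.18
position: [0.5457, 0.1111, 0.137]
tool_rot: [0.333, 0.934, 0.007, 0.132]
ft_force: [-3.8, -1.1, 11.7]
grip_width: 0.0238
grip_force: 40.0
t 13.18 tool F [ -0.7  -2.  -12.2] tool M [ 0.679  0.14  -0.084] turn 39.95301741356745 q6 -39.5 tilt err 0.17
tip [0.565  0.1046 0.0689]
```

```bash
python3 -m crank '[0,0.2,0,0,0,5,255,0,0.4,0,0,0,10,255,-0.1,0.5,0,0,0,15,255,-0.1,0.7,0,0,0,20,255,-0.2,0.8,0,0,0,25,255]'; python3 f.py;  python3 -m crank '[0,0.2,0,0,0,4,255,0,0.3,0,0,0,8,255,-0.1,0.5,0,0,0,12,255,-0.1,0.6,0,0,0,16,255,-0.1,0.6,0,0,0,18,255]'; python3 f.py
```

```text
time: 13.6
position: [0.5461, 0.1114, 0.1371]
tool_rot: [0.527, 0.84, 0.035, 0.127]
ft_force: [-5.2, -1.4, 11.9]
grip_width: 0.0236
grip_force: 40.0
t 13.6 tool F [ -1.2  -2.8 -12.7] tool M [ 0.83  -0.268 -0.108] turn 64.94922079329335 q6 -14.4 tilt err 0.16
tip [0.5647 0.1043 0.0689]
time: 14.02
position: [0.5465, 0.1116, 0.1372]
tool_rot: [0.651, 0.747, 0.054, 0.12]
ft_force: [-6.3, -2.0, 11.9]
grip_width: 0.0237
grip_force: 40.0
t 14.02 tool F [ -2.5  -3.6 -12.9] tool M [ 0.794 -0.514 -0.132] turn 82.86699447589046 q6 3.5 tilt err 0.15
tip [0.5645 0.1043 0.0689]
```

```bash
python3 -m crank '[0,0,0,0,0,2,255,-0.2,0,0,0,0,4,255,-0.3,0,0,0,0,6,255,-0.3,0,0,0,0,8,255,-0.3,0,0,0,0,10,255]'; python3 f.py;  python3 -m crank '[0,0,0,0,0,1,255,0,0,0,0,0,2,255,0,0,0,0,0,3,255,0,0,0,0,0,3,255,0,0,0,0,0,3,255]'; python3 f.py
```

```text
time: 14.43
position: [0.5466, 0.1115, 0.1372]
tool_rot: [0.714, 0.688, 0.065, 0.115]
ft_force: [-4.9, -0.7, 12.1]
grip_width: 0.0242
grip_force: 40.0
t 14.43 tool F [ -1.7  -1.7 -12.8] tool M [ 0.636 -0.502 -0.14 ] turn 92.81304704770757 q6 13.4 tilt err 0.14
tip [0.5643 0.1042 0.0688]
time: 14.85
position: [0.5467, 0.1115, 0.1372]
tool_rot: [0.731, 0.67, 0.068, 0.113]
ft_force: [-5.1, -0.5, 12.7]
grip_width: 0.0232
grip_force: 40.0
t 14.85 tool F [ -1.6  -1.6 -13.5] tool M [ 0.62  -0.574  0.025] turn 95.74145404934798 q6 16.3 tilt err 0.14
tip [0.5643 0.1042 0.0688]
```

```bash
python3 -m crank '[0,0,0,0,0,1,255,0,0,0,0,0,2,255,0,0,0,0,0,2,255,0,0,0,0,0,2,255,0,0,0,0,0,2,255]'>/dev/null; python3 f.py;  python3 -m crank '[0,0,0,0,0,1,255,0,0,0,0,0,2,255,0,0,0,0,0,2,255,0,0,0,0,0,2,255,0,0,0,0,0,2,255]'>/dev/null; python3 f.py
```

```text
t 15.27 tool F [ -1.1  -1.4 -12.2] tool M [ 0.683 -0.537 -0.093] turn 97.74287529875517 q6 18.3 tilt err 0.15
tip [0.5642 0.1042 0.0688]
t 15.68 tool F [ -1.5  -2.4 -12.8] tool M [ 0.562 -0.565 -0.011] turn 99.7434891428749 q6 20.3 tilt err 0.15
tip [0.5642 0.1042 0.0687]
```

```bash
for i in 1; do python3 -m crank '[0,0,0,0,0,1,255,0,0,0,0,0,2,255,0,0,0,0,0,2,255,0,0,0,0,0,2,255,0,0,0,0,0,2,255]'>/dev/null; python3 f.py; done; python3 -m crank '[0,0,0,0,0,1,255,0,0,0,0,0,2,255,0,0,0,0,0,2,255,0,0,0,0,0,2,255,0,0,0,0,0,2,255]'>/dev/null; python3 f.py
```

```text
t 16.1 tool F [ -0.9  -0.8 -12.5] tool M [ 0.555 -0.564 -0.   ] turn 101.74293603719332 q6 22.3 tilt err 0.15
tip [0.5642 0.1042 0.0688]
t 16.52 tool F [ -2.4  -1.4 -12.4] tool M [ 0.565 -0.642 -0.102] turn 103.71251029214872 q6 24.3 tilt err 0.16
tip [0.5642 0.1043 0.0687]
```

```bash
python3 - <<'E'
from s import *
c,T,o=wrist();a=c["pixels"];t=robot.camera("scene")["pixels"]
cv2.imwrite("pics/j1.png",np.hstack([cv2.resize(t[140:240,200:300],(390,390),interpolation=cv2.INTER_CUBIC),cv2.resize(a[170:270,235:335],(390,390),interpolation=cv2.INTER_CUBIC)])[:,:,::-1])
E
```

```text
(no output)
```

View pics/j1.png

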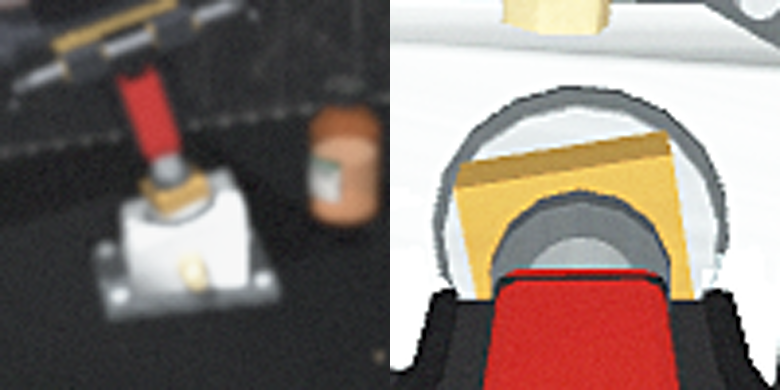

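The head in the wrist view lags the driver by about 8° (edge from (457,163) to (668,132)), which is the bit's play in the recess, so the screw has turned about 95°. I measure it exactly.

```bash
cat > lag.py <<'E'
from s import *
c,T,o=wrist();p=c["pixels"].astype(int)
Y=(p[...,0]-p[...,2]>45)&(p[...,1]>80)&(p[...,0]<254)
B=(p[...,0]-p[...,2]>45)&(p[...,1]>150) # bright top face
pts=[]
for u in range(256,302):
    vs=np.where(Y[190:225,u])[0]+190
    if len(vs): pts.append((u,vs.min()))
pts=np.array(pts);k=np.polyfit(pts[:,0],pts[:,1],1)
for _ in range(3):
    r=np.abs(np.polyval(k,pts[:,0])-pts[:,1]);s=pts[r<1];k=np.polyfit(s[:,0],s[:,1],1)
a=[onplane(c,(u,np.polyval(k,u)),o["position"]-n*.066,n,T) for u in(260,300)]
e=a[1]-a[0];y=R.from_quat(o["tool_rot"]).as_matrix()[:,1]
w=lambda v:np.degrees(np.arctan2(v@np.cross(-n,Y0),v@Y0))
print(len(s),len(pts),"image slope",np.degrees(np.arctan(k[0])),"head turned",w(e),"tool",w(y))
E
python3 lag.py;python3 -m crank '[0,0,0,0,0,0.7,255,0,0,0,0,0,1.5,255,0,0,0,0,0,1.5,255,0,0,0,0,0,1.5,255,0,0,0,0,0,1.5,255]'>/dev/null; python3 f.py; python3 lag.py
```

```text
46 46 image slope -9.154348100346914 head turned 94.10607917127233 tool 103.70769514011994
t 17.08 tool F [ -2.1  -1.6 -12.7] tool M [ 0.564 -0.56  -0.275] turn 105.16677871692406 q6 25.8 tilt err 0.16
tip [0.5641 0.1042 0.0687]
46 46 image slope -10.324745910037388 head turned 94.34369572726894 tool 105.16677871692406
```

The moment rose to 0.28 N·m and the head stopped at about 94.3° (stop = 94.5°), so it is on the stop. I ease the twist and pressure within the play, then release.

```bash
python3 -m crank '[0,0,0,0,0,-1,255,-0.1,-0.1,0,0,0,-2,255,-0.1,-0.1,-0.2,0,0,-4,255,-0.1,-0.1,-0.4,0,0,-4,255,-0.1,-0.1,-0.4,0,0,-4,255]'>/dev/null; python3 f.py; python3 -m crank '[0,0,0,0,0,0,230,0,0,0,0,0,0,200,0,0,0,0,0,0,170,0,0,0,0,0,0,140,0,0,0,0,0,0,140]' 3; python3 -m crank '[0,0,0,0,0,0,100,0,0,0,0,0,0,100,0,0,0,0,0,0,60,0,0,0,0,0,0,60,0,0,0,0,0,0,60]'; python3 f.py; python3 lag.py
```

```text
t 17.55 tool F [-1.3 -1.6 -8.5] tool M [ 0.454 -0.483 -0.069] turn 101.2417892592636 q6 21.8 tilt err 0.15
tip [0.5642 0.1043 0.0688]
time: 17.97
position: [0.5471, 0.1116, 0.1358]
tool_rot: [0.763, 0.634, 0.073, 0.109]
ft_force: [-0.2, 0.2, -0.6]
grip_width: 0.0348
grip_force: 0.0
time: 18.38
position: [0.5469, 0.1116, 0.136]
tool_rot: [0.763, 0.634, 0.073, 0.109]
ft_force: [0.3, -0.3, 0.8]
grip_width: 0.0628
grip_force: 0.0
t 18.38 tool F [-0.2  0.6 -0.7] tool M [ 0.235 -0.122 -0.081] turn 101.28362905379468 q6 21.8 tilt err 0.09
tip [0.5642 0.1044 0.0675]
46 46 image slope -6.749401604329237 head turned 94.16890448336474 tool 101.28362905379468
```

```bash
python3 -m crank '[0,0,-10,0,0,0,60,0,0,-25,0,0,0,60,0,0,-50,0,0,0,60,0,0,-80,0,0,0,60,0,0,-110,0,0,0,60]'; python3 -m crank '[0,0,-40,0,0,0,60,0,0,-40,0,0,0,60,0,0,-40,0,0,0,60,0,0,-40,0,0,0,60,0,0,-40,0,0,0,60]'; python3 - <<'E'
from s import *
c,T,o=wrist();a=c["pixels"];t=robot.camera("scene")["pixels"]
cv2.imwrite("pics/k1.png",np.hstack([cv2.resize(t[130:240,195:305],(390,390),interpolation=cv2.INTER_CUBIC),cv2.resize(a[150:290,210:350],(390,390),interpolation=cv2.INTER_CUBIC)])[:,:,::-1])
E
```

```text
time: 18.85
position: [0.5185, 0.1198, 0.2434]
tool_rot: [0.763, 0.634, 0.073, 0.109]
ft_force: [0.5, -0.2, 0.7]
grip_width: 0.0665
grip_force: 0.0
time: 19.27
position: [0.5086, 0.1225, 0.2798]
tool_rot: [0.763, 0.634, 0.072, 0.108]
ft_force: [-0.7, 0.2, 0.6]
grip_width: 0.0666
grip_force: 0.0
```

View pics/k1.png

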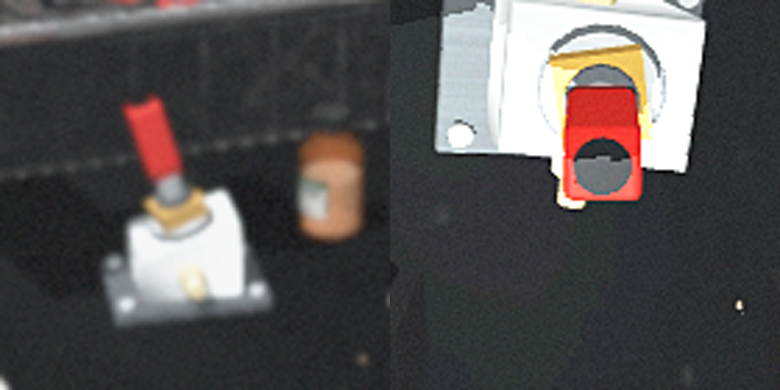

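The picture shows the driver standing by itself in the screw, in line with its axis, collar on the head (scene crop (175,190)), and the gripper well clear. I hand in.

```bash
python3 -c "
from rig import robot
print(robot.hand_in())"
```

```text
the job is handed in; nothing more can be done
None
```

Job handed in at about 19 s: the smallest red driver is standing in the brass screw with its collar on the head, and the screw is turned clockwise to its stop (about 94° measured from the camera image, with the turning torque rising at the end). I touched nothing else on the bench.

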